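# Put a leftover fitting back in the push-latched stock drawer

### The arm

A 6-joint arm with a two-finger parallel gripper is mounted at the origin on the work surface. World frame = base frame: x ahead of the robot, y to its left, z up, the work surface at z = 0. Lengths are in m, angles in degrees, forces in N, time in s.
With the tool pointing down it reaches from about 0.375 to 0.75 m from the base axis. Payload 9 kg.
Tool frame: the origin (TCP) lies where the fingers leave the gripper's body, on its centre line; the fingertips stand 73 mm ahead of it and the grasp point (between the pads) lies 54 mm ahead of it (robot.tip_reach is the distance from the TCP to the fingertips, in m); z points along the fingers, y is the direction in which the jaws open and shut (so a half turn about z gives the same grasp; the last joint's range is limited). The gripper opens to 85 mm and grips with 20 to 120 N. Pads are 22 mm wide; open, the fingers measure 114 mm over their backs; the gripper's body (76 mm by 85 mm) begins 54 mm behind the grasp point. The pads swing forward as they close: fully open they stand 13 mm farther back than shut.
Start: joints at [60.98, 5.964, 5.575, 89.605, 0, 77.527], TCP at [0.171, 0.575, 0.304] pointing down, gripper open.
Joint ranges: [-171.21, 171.21], [-48.23, 106.86], [-62.78, 66.21], [-105.2, 120.99], [-86.42, 89.51], [-180, 180]. Speed limits (degrees/s): [127.2, 127.2, 147.25, 180, 180, 180].

### API

Orientations are given as [roll, pitch, yaw] about the fixed x, y, z axes, in that order (R = Rz(yaw) Ry(pitch) Rx(roll)).
In Python, from plant import robot gives the robot as it stands. Calls block until the motion is done:
- robot.move_pose(position, orientation): joint-space move of the TCP to a pose.
- robot.line_to(position, vel=0.15, rotation=None, guard=None): straight line of the TCP; rotation=None keeps the orientation; vel is the mean speed in m/s. With guard (N) it stops when the force on the tool has changed by that much, and returns True; else False.
- robot.goto_joints(angles): joint-space move.
- robot.set_gripper(opening): finger opening in m; the grip force is fixed at half the most; returns when the fingers have stopped.
- robot.pause(seconds).
- robot.ik(position, orientation): joint angles nearest the present ones, or None.
- robot.observe(): the state.
- robot.grab_frame(name): name is "scene" or "side" or "wrist"; returns the picture (400x640x3 uint8, blue, green, red); there is no depth.
- robot.get_calibration(name): a dict with "vertical_fov" (degrees; the focal length in pixels is half the picture's height over the tangent of half this angle, whatever the lens; pixels are square), "cx", "cy" (the principal point, pixels), "rvec" (rotation vector, rad) and "tvec" (3), from world to camera coordinates, as OpenCV has them. Camera axes: x right, y down, z forward; pixel columns grow to the right and rows downward; lengths in m; the calibration is good to about 2 mm. A picture is of the moment at which its call begins: read the wrist's pose just before it. get_calibration takes no time and is no camera call; for the wrist camera it gives the pose at the moment of the call.
A pose or a line that the arm cannot do raises robot.IKError and nothing moves.
- robot.job_done(): hands the job in, once; it reports no verdict.
The state is a dict: "time": time; "q": joint angles; "qvel": joint speeds; "joint_torque": joint torques, N m; "tool_pos": TCP position; "tcp_rot": TCP orientation; "ft_force": force on the tool from outside, world axes, zero at the start; "torque": the same for the moment, N m; "gripper_width": finger opening in m.
Only numpy, scipy, OpenCV 4.12 (cv2) and the standard library are available. Lean on these libraries where they do the work, as an engineer would, in place of code of your own. Each camera call takes 0.05 s, during which the arm holds its last target.

### The job

The straight adapter left lying on the bench goes back into stock. Press the front of the low grey drawer unit to spring its push-push latch, draw the drawer well open, and lay the adapter down flat (do not drop it) in the compartment that already holds an adapter of the same kind. Then press the drawer shut until the latch takes hold, check that it stays shut when you let go (press again if it springs out), and leave everything else where it is.

Things in the scene. Friction and masses are not known exactly. Their poses are not given: they have to be found in the camera images.
- drawer (a joint): How far the drawer stands out, m: 0 latched shut (as it starts), 0.165 fully out, -0.007 pressed in against its hard stop. It has no handle; its runners drag with 2 N, 4 N at 0.1 m/s. Left untouched it reads 0 to 0.005 if the latch holds it shut, and about 0.043 if the latch has sprung it open.
- drawer_front (a point): Middle of the drawer front's outer face, 72 mm above the bench; moves with the drawer. x axis level into the cabinet (the way to press), y to the left along the front, z up. To spring the latch, press the front in to its stop (7 mm, 10 to 13 N) and let go: a plunger throws it out 43 mm. To shut it, push it back in against the plunger right to the stop (10 to 13 N) and let go.
- front_edge (a point): Middle of the top edge of the drawer front (axes as drawer_front), 104 mm above the bench, half-way through its thickness. The front is a grey steel panel 366 mm wide, 12 mm thick, 22 to 104 mm above the bench. Shut, it stands 8 mm off the cabinet; sprung out, the gap behind it is 51 mm, so that fingers put down there can draw it open.
- cabinet_edge (a point): Middle of the top front edge of the low grey steel drawer unit that holds the drawer, 106 mm above the bench; does not move; axes as drawer_front. The unit is 366 mm wide (y) and 300 mm deep (x). Two blue bins 62 mm high stand on its top, from 130 mm behind this edge.
- bay_right (a point): Middle of the floor of the right-hand compartment (negative y), 34 mm above the bench, 111 mm behind the front's outer face; axes as drawer_front; moves with the drawer. Three equal compartments side by side, each 107 mm wide (y) and 197 mm deep (x) inside, reach to the front panel. Clear plates 3 mm thick, 40 mm high, part them. One loose fitting in each, 125 to 145 mm behind the outer face.
- bay_middle (a point): The same for the middle compartment.
- bay_left (a point): The same for the left compartment (at positive y).
- adapter_c (a point): Centre of the adapter to put back, the only straight one on the bench: a plain steel double-ended fitting 66 mm long along its x axis, lying level: hexagon 30 mm across flats and 24 mm long in the middle, resting on one flat with another on top (centre 15 mm up, 35 mm wide there over two edges), a thread 25 mm across and 21 mm long at either end; about 0.2 kg.
- adapter_mate_c (a point): Centre of the other straight adapter, exactly alike, lying in the drawer in one of the three compartments (seen once it is open); its compartment is where the adapter goes.
- elbow_mate_c (a point): Middle of a 90-degree elbow fitting lying in the drawer (28 mm high, 57 mm over all along either leg).
- plug_mate_c (a point): Centre of a hexagon blanking plug standing on its head in the drawer (34 mm high, 36 mm across flats).
- elbow_c (a point): Middle of another elbow, on the bench, not to be disturbed (28 mm high, 57 mm over all).
- plug_c (a point): Another plug on the bench, not to be disturbed (34 mm high).
- ferrule: Hose sleeve, a plain steel tube 38 mm wide and 45 mm high standing on the bench, not to be disturbed; origin under its middle.
- wrench: Wrench lying on the bench, 240 mm long, not to be disturbed.
- paste_jar: White screw-top jar, 72 mm wide and 64 mm high, not to be disturbed; origin under its middle.
- screwdriver: Screwdriver lying on the bench, 200 mm long, not to be disturbed.
Not all that is in view belongs to the job. Leave any red look-alike of the part that bears adapter_c alone.

How it is judged:
By the outcome, as a careful person would: the job done as asked, in the order asked, and still so for the second after the job is handed in, with the robot touching nothing.
It also fails if it takes over 72 s, if anything falls off the work surface, if the arm or the gripper's body presses on something with over 40 N, if the wrist force passes 120 N, or if a joint passes its speed limit or range.

## Working session

There is one attempt and no reset: what is moved stays moved. The work goes in short steps, each a Python script; the robot and the scene stay as the last script left them, time stands still between calls to the robot, and variables do not carry over. Pictures are saved under pics/ and viewed, and the job is handed in when it is done.

```bash
ls; mkdir -p pics
python3 - <<'E'
from plant import robot
import cv2
for n in ("scene","side","wrist"):
    c=robot.get_calibration(n); print(n,{k:(v if not hasattr(v,'tolist') else v.tolist()) for k,v in c.items()})
    cv2.imwrite(f"pics/a_{n}.png",robot.grab_frame(n))
print(robot.observe())
E
```

```text
pics
scene {'vertical_fov': 47.90017957744713, 'cx': 315.80299792495305, 'cy': 200.84701942787746, 'rvec': [1.9484344051430595, 1.3909448189157834, -0.6041895534671484], 'tvec': [-0.1793500320928368, -0.2517344675862157, 1.6785922708157273]}
side {'vertical_fov': 47.34463812267003, 'cx': 316.68370855256444, 'cy': 203.50803041096282, 'rvec': [2.325052493586769, -0.3361096121106632, 0.15674446880199985], 'tvec': [-0.5163903932751895, 0.18940201229057868, 1.1770669249957735]}
wrist {'vertical_fov': 64.14301302890223, 'cx': 316.3300508272632, 'cy': 202.60428563626198, 'rvec': [-2.3055733744225257, -1.7205166783163426, -0.27061074976361654], 'tvec': [-0.5988554410093894, -0.039331003937885536, 0.3802748892295408]}
{'time': 0.15, 'q': array([6.09799753e+01, 5.98903970e+00, 5.53729061e+00, 8.96055047e+01,
       2.41711961e-03, 7.75255121e+01]), 'qvel': array([-0.01031594, -0.00596264,  0.09803589,  0.00050112,  0.05576637,
       -0.02928133]), 'joint_torque': array([ 2.52201557e-03, -5.57356238e+01,  5.04007065e+01,  1.25365367e-02,
       -2.93827916e-04, -6.38340452e-06]), 'tool_pos': array([0.1707677 , 0.57499238, 0.30331846]), 'tcp_rot': array([-1.79944620e+02, -1.47271485e-02,  1.63454455e+02]), 'ft_force': array([-0.73952736,  0.63651029, -0.13373521]), 'torque': array([-0.00335916, -0.02340823,  0.00858595]), 'gripper_width': 0.08533786239771632}
```

View pics/a_scene.png

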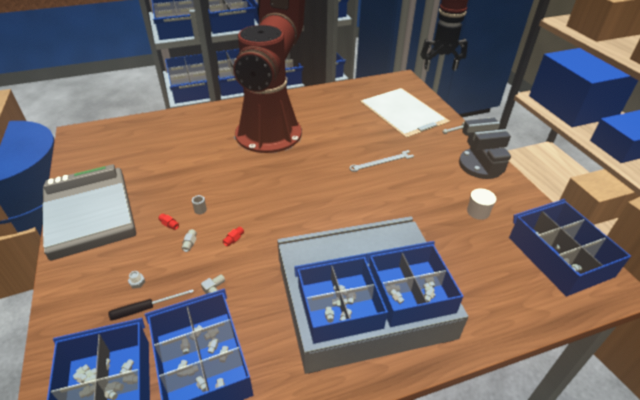

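View pics/a_side.png

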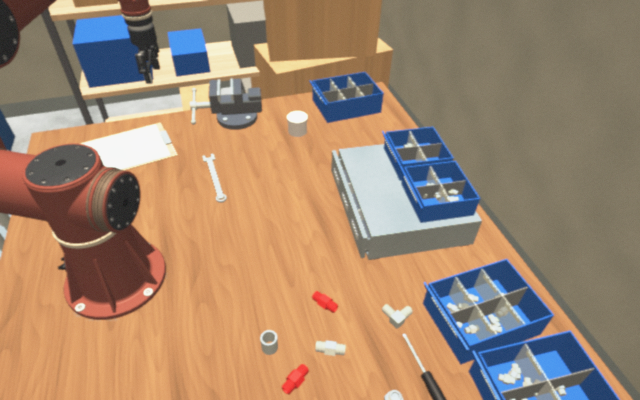

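View pics/a_wrist.png

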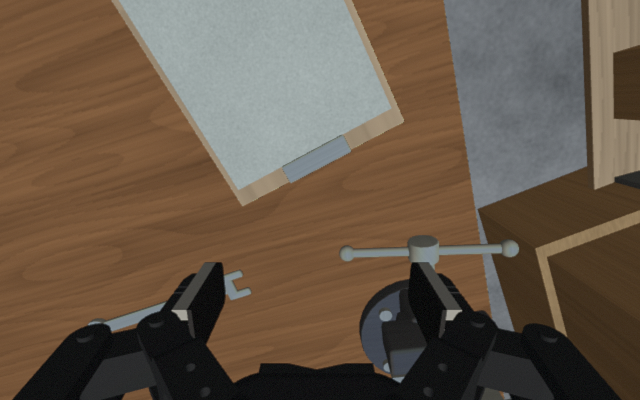

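The candidates for the adapter are:
- grey straight fitting, scene (190,240) / side (330,348). This fits the description.
- red look-alikes, scene (168,220) and (233,236) / side (295,378) and (325,301). Leave these alone.
- grey elbow, scene (212,284) / side (398,316).
- plug, scene (136,279) / side (395,398).
- ferrule, scene (199,204) / side (269,342).

I'll check the choice and the cabinet edges in close crops.

```bash
cat > h.py <<'E'
import numpy as np, cv2
from plant import robot
def cam(n):
    c=robot.get_calibration(n); f=200/np.tan(np.radians(c["vertical_fov"])/2)
    K=np.array([[f,0,c["cx"]],[0,f,c["cy"]],[0,0,1]]); R,_=cv2.Rodrigues(np.array(c["rvec"],float)); t=np.array(c["tvec"],float).ravel()
    return K,R,t
def ray(C,uv):
    K,R,t=C; d=R.T@np.linalg.inv(K)@np.array([uv[0],uv[1],1.]); return -R.T@t,d
def onz(C,uv,z):
    o,d=ray(C,uv); return o+d*(z-o[2])/d[2]
def proj(C,P):
    K,R,t=C; p=K@(R@np.asarray(P,float)+t); return p[:2]/p[2]
def tri(C1,a,C2,b):
    P=cv2.triangulatePoints(C1[0]@np.c_[C1[1],C1[2]],C2[0]@np.c_[C2[1],C2[2]],np.array(a,float),np.array(b,float)).ravel(); return P[:3]/P[3]
def st(): 
    s=robot.observe(); print("t%.2f"%s["time"],"tcp",s["tool_pos"].round(4),"rot",s["tcp_rot"].round(1),"F",s["ft_force"].round(1),"w%.4f"%s["gripper_width"]); return s
def crop(im,x0,y0,x1,y1,s,name):
    cv2.imwrite("pics/"+name,cv2.resize(im[y0:y1,x0:x1],None,fx=s,fy=s,interpolation=cv2.INTER_CUBIC))
E
python3 - <<'E'
from h import *
a=cv2.imread("pics/a_scene.png");b=cv2.imread("pics/a_side.png")
A=cv2.resize(a[190:300,120:260],None,fx=4,fy=4,interpolation=cv2.INTER_CUBIC)
cv2.imwrite("pics/c1.png",A)
crop(b,250,280,420,400,4,"c2.png")
crop(b,320,120,490,265,4,"c3.png")
crop(a,265,205,475,375,3,"c4.png")
S=cam("scene");D=cam("side")
for nm,C,u in (("ad sc",S,(190,240)),("ad sd",D,(330,348))): print(nm,onz(C,u,.015))
E
```

```text
ad sc [ 0.46538106 -0.34437251  0.015     ]
ad sd [ 0.46469325 -0.35159214  0.015     ]
```

View pics/c1.png

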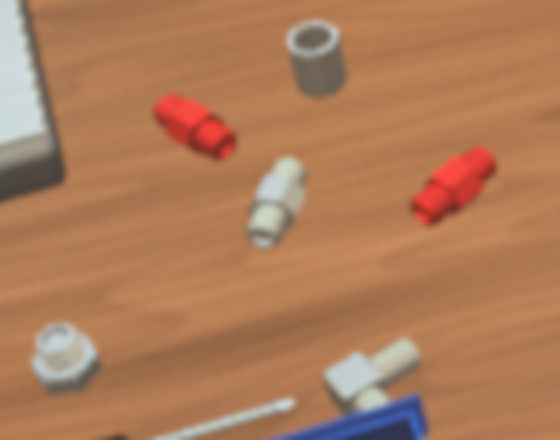

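View pics/c2.png

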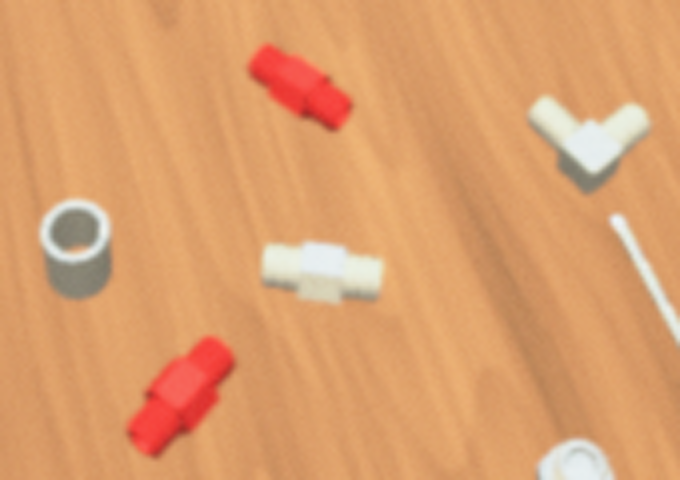

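View pics/c3.png

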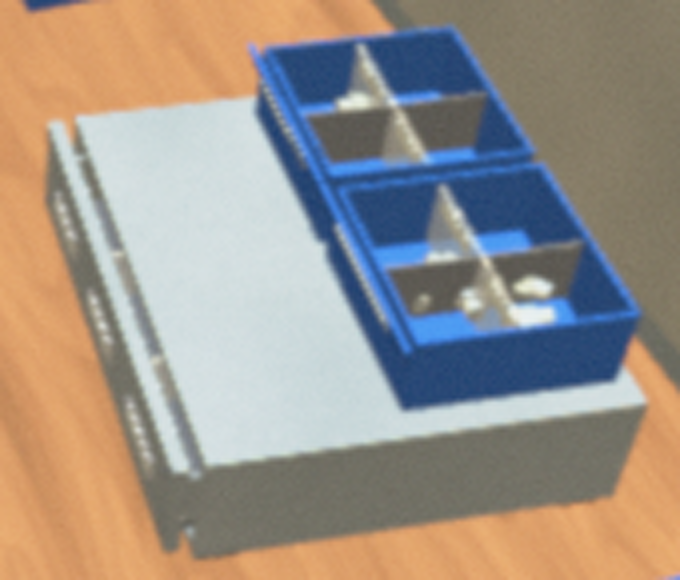

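View pics/c4.png

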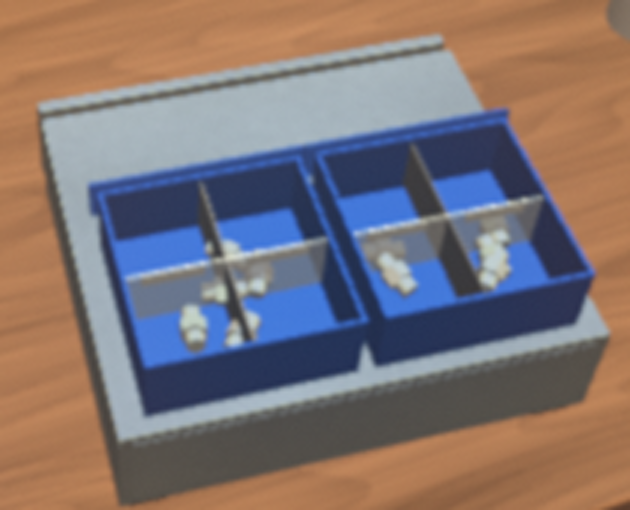

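The crops show the grey straight adapter lying alone between the two red look-alikes, with its axis roughly along world +x. The drawer front is the strip on the robot's side of the cabinet, side pixels (332,151) to (362,237). Next I compute poses.

Run:
```python
from h import *
S=cam("scene");D=cam("side")
print("cab side L,R",onz(D,(339.2,149.2),.106),onz(D,(370.7,236.7),.106))
print("fr side L,R",onz(D,(332,150.7),.104),onz(D,(362.5,237.5),.104))
print("fr scene R? L?",onz(S,(277.7,239.3),.104),onz(S,(412,217.7),.104))
print("cab back side",onz(D,(320+645/4,120+403/4),.106), "scene", onz(S,(265+120/3,205+442/3),.106),onz(S,(265+608/3,205+335/3),.106))
# adapter
a=cv2.imread("pics/a_scene.png");b=cv2.imread("pics/a_side.png")
for n,im,C,c in (("scene",a,S,(190,240)),("side",b,D,(330,348))):
    h=cv2.cvtColor(im,cv2.COLOR_BGR2HSV); m=((h[...,1]<90)).astype(np.uint8)
    k,l,s,ce=cv2.connectedComponentsWithStats(m); i=l[c[1],c[0]]; print(n,s[i],ce[i])
    ys,xs=np.nonzero(l==i); p=np.array([onz(C,(x,y),.012) for x,y in zip(xs,ys)])[:,:2]
    q=p-p.mean(0); w,v=np.linalg.eigh(q.T@q); e=v[:,1]; print(p.mean(0),np.degrees(np.arctan2(e[1],e[0])), np.ptp(q@e))
for nm,u,v,z in (("ferr",(199,204),(269,342),.02),("elb",(212,284),(398,316),.014),("red1",(168,220),(295,378),.015),("red2",(233,236),(325,301),.015),("jar",(481,203),(297,123),.04),("plug",(136,279),(395,398),.02),("wr",(382,160),(215,178),.005)): print(nm,onz(S,u,z)[:2],onz(D,v,z)[:2])
```

```text
cab side L,R [0.67690973 0.22240478 0.106     ] [ 0.63783756 -0.13862488  0.106     ]
fr side L,R [0.65420078 0.2237926  0.104     ] [ 0.61788383 -0.13378388  0.104     ]
fr scene R? L? [ 0.62221018 -0.12917468  0.104     ] [0.66224268 0.23191597 0.104     ]
cab back side [ 0.93536408 -0.16719101  0.106     ] scene [ 0.94132216 -0.16057524  0.106     ] [0.97607751 0.19954624 0.106     ]
scene [182 229  14  23 223] [188.66816143 239.88789238]
[ 0.4605272  -0.34790185] 160.0824796939554 0.0837160705411796
side [315 340  31  16 376] [330.02925532 347.36702128]
[ 0.46581014 -0.34857558] 154.7415621416352 0.06885567187097422
ferr [ 0.33020676 -0.29881476] [ 0.33617658 -0.30135614]
elb [ 0.63607762 -0.31156714] [ 0.64584794 -0.31833299]
red1 [ 0.36470594 -0.39465304] [ 0.3715759  -0.39645843]
red2 [ 0.48893643 -0.22755572] [ 0.4911546 -0.2300393]
jar [0.61789966 0.49731947] [0.61242805 0.487198  ]
plug [ 0.56242172 -0.49268594] [ 0.55817502 -0.49815255]
wr [0.29078772 0.33084218] [0.29552617 0.31258159]
```

```bash
cat >> h.py <<'E'
YD=np.degrees(np.arctan2(-(.658-.620),.359)); ex=np.array([np.cos(np.radians(YD)),np.sin(np.radians(YD)),0]); ey=np.array([-ex[1],ex[0],0])
O=np.array([.639,.048,0])   # shut outer face middle
def dp(x,y,z): return O+ex*x+ey*y+np.array([0,0,z])
RD=[180,0,180+YD]
E
python3 - <<'E'
from h import *
print(YD)
for yaw in (180+YD,YD): print(yaw,robot.ik(dp(-.08,0,.22),[180,0,yaw]))
robot.move_pose(dp(-.08,0,.22),RD); st()
robot.set_gripper(0.0); st()
cv2.imwrite("pics/b_wrist.png",robot.grab_frame("wrist"))
W=cam("wrist"); print(proj(W,dp(0,0,.104)),proj(W,dp(0,.1,.104)))
E
```

```text
-6.042235345975988
173.957764654024 [-7.5669699  -0.58882594 -9.88076595 80.70806     0.         -1.52473456]
-6.042235345975988 [ -7.5669699   -0.58882594  -9.88076595  80.70806      0.
 178.47526544]
t2.48 tcp [0.5594 0.0572 0.2202] rot [180.   0. 174.] F [0.8 0.3 0.5] w0.0853
t3.24 tcp [0.5594 0.0564 0.22  ] rot [180.   0. 174.] F [0.3 0.5 0.1] w-0.0001
[316.90598485 336.42965613] [458.10067495 336.46577934]
```

View pics/b_wrist.png

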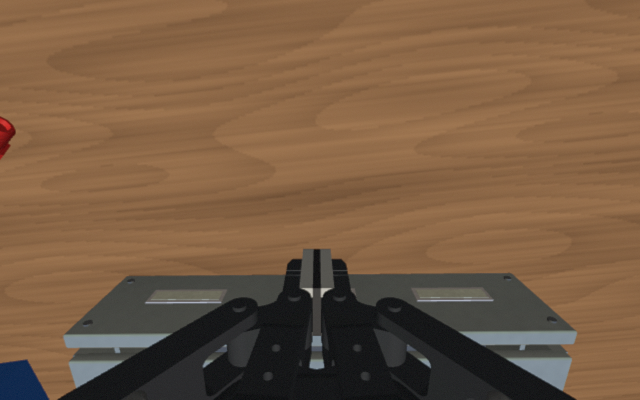

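The wrist view shows the front's top edge at row ~336, from (66,337) to (575,334). That matches the prediction of row 336, so the yaw and distance are good. Now the press.

Run:
```python
from h import *
robot.line_to(dp(-.06,0.003,.128),vel=.12); s0=st()
g=robot.line_to(dp(0.005,0.003,.128),vel=.04,guard=17); s=st(); print(g,(s["tool_pos"]-O)@ex)
robot.line_to(dp(-.10,0.003,.128),vel=.2); st()
robot.pause(.3)
cv2.imwrite("pics/d_wrist.png",robot.grab_frame("wrist")); cv2.imwrite("pics/d_side.png",robot.grab_frame("side"))
```

```text
t4.22 tcp [0.58   0.0573 0.1288] rot [-1.80e+02  1.00e-01  1.74e+02] F [-0.2 -0.9 -0.2] w0.0001
t5.48 tcp [0.6324 0.052  0.1262] rot [180.   -0.5 174. ] F [-3.9 -0.1  1.4] w-0.0001
True -0.007013823617288804
t6.10 tcp [0.541  0.0613 0.1285] rot [180.   -0.3 174. ] F [ 1.1 -0.6 -0.3] w-0.0000
```

View pics/d_wrist.png

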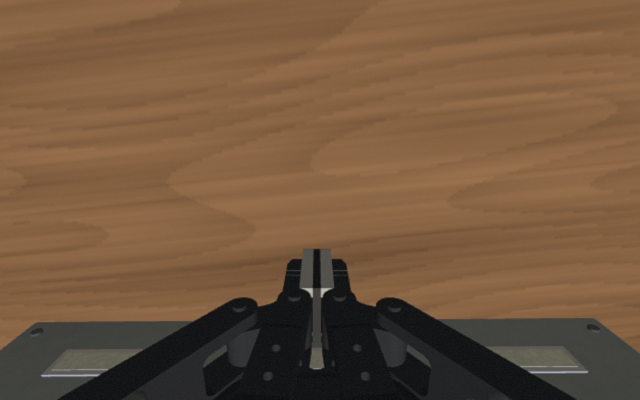

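View pics/d_side.png

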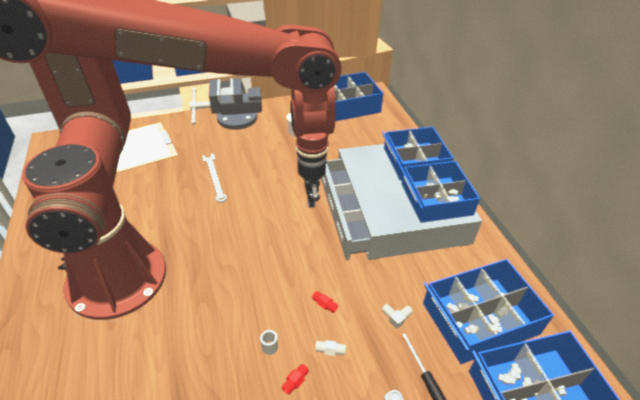

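The drawer has sprung open: the gap behind the front shows in the side view at ~(345,205). Now I draw it out with the fingers in the gap.

Run:
```python
from h import *
robot.line_to(dp(-.10,0.003,.20),vel=.2)
robot.line_to(dp(-.0055,0.003,.20),vel=.2)
g=robot.line_to(dp(-.0055,0.003,.145),vel=.1,guard=12); s=st(); print(g)
if not g:
    g=robot.line_to(dp(-.0055-.130,0.003,.145),vel=.08,guard=22); s=st(); print(g,(s["tool_pos"]-O)@ex)
    cv2.imwrite("pics/e_side.png",robot.grab_frame("side"))
```

```text
t8.33 tcp [0.6339 0.0516 0.1455] rot [180.   -0.4 174. ] F [0.5 0.7 0.8] w-0.0001
False
t10.11 tcp [0.5045 0.0654 0.1448] rot [180.   -0.4 174. ] F [ 0.8 -0.3 -0.7] w-0.0002
False -0.13560109633682482
```

View pics/e_side.png

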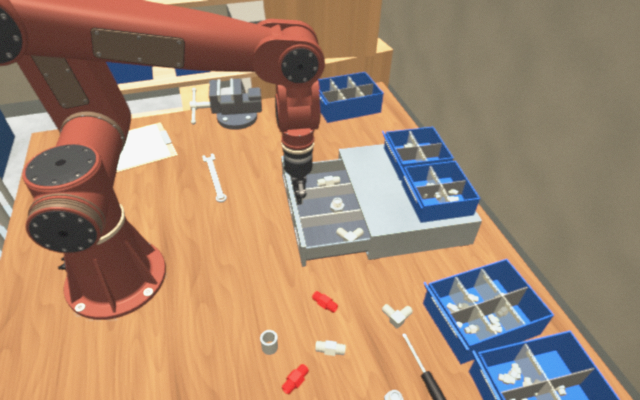

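The drawer is well open. The straight mate lies in the left compartment (side ~(328,182)), the plug in the middle (337,205) and the elbow on the right (350,234). I lift away and look at the adapter with the wrist camera.

Run:
```python
from h import *
D=cam("side")
p=onz(D,(250+265/4,280+262/4),.015);q=onz(D,(250+381/4,280+276/4),.015); print(p,q,np.linalg.norm(p-q),np.degrees(np.arctan2(*(q-p)[1::-1])))
yaw=np.degrees(np.arctan2(*(q-p)[1::-1]))
robot.line_to(dp(-.130,0.003,.145),vel=.1)
robot.line_to(dp(-.130,0.003,.25),vel=.2)
b=robot.grab_frame("side"); crop(b,270,130,400,265,5,"f_side.png")
robot.move_pose([.464-.02,-.349,.25],[180,0,180+yaw]); st()
robot.set_gripper(.085)
cv2.imwrite("pics/f_wrist.png",robot.grab_frame("wrist")); W=cam("wrist"); print(W[1].T@-W[2], proj(W,[.464,-.349,.015]))
```

```text
[ 0.43678913 -0.33703386  0.015     ] [ 0.4968051  -0.36356028  0.015     ] 0.06561683226890805 -23.844916743591675
t12.68 tcp [ 0.4445 -0.3481  0.2499] rot [180.   -0.  156.2] F [ 0.6 -0.2 -0.5] w-0.0001
[ 0.37066425 -0.31727457  0.31974275] [325.06881091 201.8049045 ]
```

View pics/f_wrist.png

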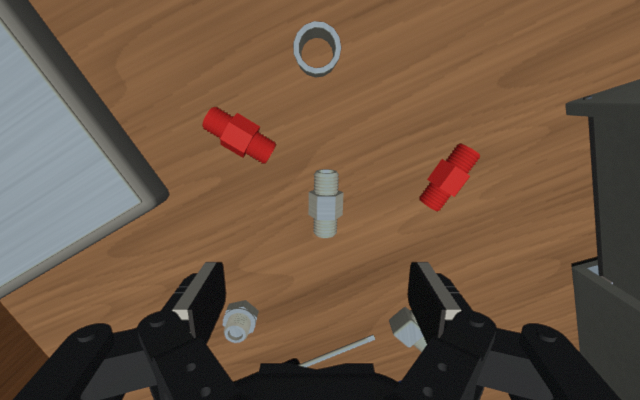

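View pics/f_side.png

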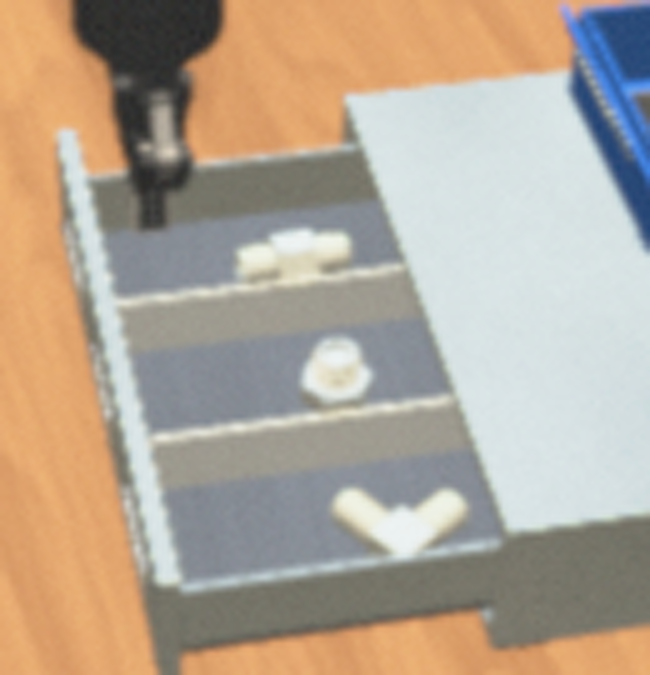

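The adapter is centred at wrist (325,203), axis vertical in the picture. Predicted was (325,202), so the pose is confirmed. Grasping it across the hexagon.

Run:
```python
from h import *
D=cam("side")
m=onz(D,(270+295/5,130+257/5),.034+.018); print("mate",m,"drawer xy",(m-O)@ex,(m-O)@ey)
e=onz(D,(270+68/5,130+135/5),.104); f=onz(D,(270+160/5,130+583/5),.104); print("front L,R",[((x-O)@ex,(x-O)@ey) for x in (e,f)])
c=onz(cam("wrist"),(325.5,204.5),.0155+.010) ; print(c)
W=cam("wrist"); print(onz(W,(326,171),.02),onz(W,(325.5,237),.02), "mid hex top",onz(W,(325.5,206),.03))
```

```text
mate [0.62147009 0.14693504 0.052     ] drawer xy -0.027846574463408616 0.09654019189847333
front L,R [(np.float64(-0.15336110847674256), np.float64(0.1712311319192796)), (np.float64(-0.1561033247096738), np.float64(-0.18569741540608295))]
[ 0.46347796 -0.3486146   0.0255    ]
[ 0.43440526 -0.33538437  0.02      ] [ 0.49738285 -0.36308348  0.02      ] mid hex top [ 0.46344829 -0.34873507  0.03      ]
```

Run:
```python
from h import *
R=[180,0,180-23.8]; c=np.array([.4647,-.3488,0])
robot.set_gripper(.065)
robot.line_to(c+[0,0,.14],vel=.15,rotation=R)
g=robot.line_to(c+[0,0,.080],vel=.08,guard=12); st(); print(g)
robot.set_gripper(.0); st()
robot.line_to(c+[0,0,.10],vel=.06); st()
robot.line_to(c+[0,0,.24],vel=.2); st()
cv2.imwrite("pics/g_wrist.png",robot.grab_frame("wrist"))
```

```text
t15.66 tcp [ 0.4649 -0.3491  0.0805] rot [-180.     0.   156.2] F [ 1.  -0.4  0.1] w0.0653
False
t16.07 tcp [ 0.4651 -0.3492  0.081 ] rot [-1.800e+02  1.000e-01  1.562e+02] F [-1.6  0.6  6.2] w0.0318
t16.55 tcp [ 0.4648 -0.3489  0.1003] rot [-180.     0.   156.2] F [-0.4 -0.2 -1.1] w0.0316
t17.40 tcp [ 0.4644 -0.3484  0.2384] rot [ 1.799e+02 -1.000e-01  1.562e+02] F [-0.   0.4 -1.1] w0.0319
```

View pics/g_wrist.png

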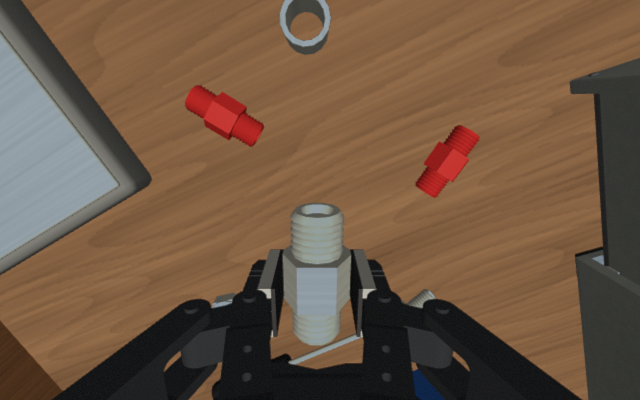

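The adapter is held with its hexagon top flat facing the camera and centred, wrist (317,290). Now I carry it over the left compartment and check the front edge there.

Run:
```python
from h import *
robot.move_pose(dp(-.160+.054,.110,.25),RD); robot.pause(.2); st()
cv2.imwrite("pics/i_wrist.png",robot.grab_frame("wrist")); W=cam("wrist")
cv2.imwrite("pics/i_side.png",robot.grab_frame("side"))
for y in (.183,.1,0.): print(y,proj(W,dp(-.160,y,.104)),proj(W,dp(-.148,y,.104)))
print("plate tops",proj(W,dp(-.148,.0565,.074)),proj(W,dp(-.148,.055,.034)),proj(W,dp(-.148,.163,.034)))
```

```text
t19.54 tcp [0.5454 0.1678 0.25  ] rot [-180.     0.   173.9] F [-0.7  0.5 -1.9] w0.0318
0.183 [427.01882418 139.40289154] [425.143442   157.28783327]
0.1 [302.68965643 139.52160459] [302.9406154  157.39908097]
0.0 [152.99756188 139.66453487] [155.80691683 157.53302456]
plate tops [247.943456   150.65106545] [255.4558443  143.70906434] [377.08539087 143.59418254]
```

View pics/i_wrist.png

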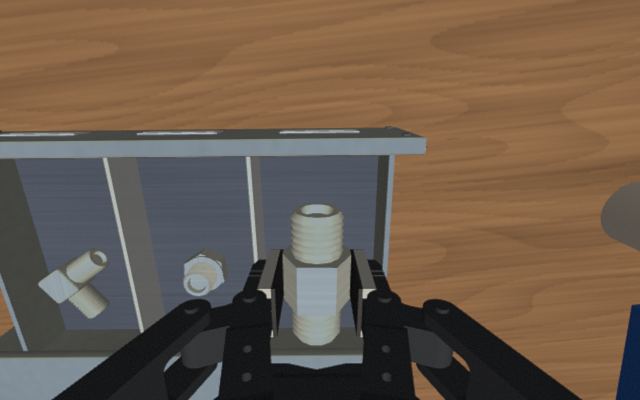

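View pics/i_side.png

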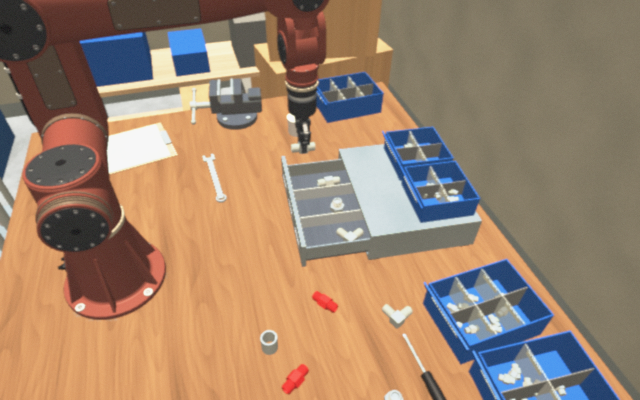

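The front edge appears at rows 139/156 with its left end at column 426. Predicted was 139/157 and 427, so the drawer is out 160 mm as modelled. Lowering.

Run:
```python
from h import *
x=-.160+.054
robot.line_to(dp(x,.110,.135),vel=.12); robot.pause(.2); st()
g=robot.line_to(dp(x,.110,.1125),vel=.025,guard=5); s=st(); print(g)
cv2.imwrite("pics/j_side.png",robot.grab_frame("side"))
```

```text
t20.95 tcp [0.5456 0.1686 0.1358] rot [1.80e+02 1.00e-01 1.74e+02] F [ 0.3 -1.  -2.1] w0.0315
t21.70 tcp [0.5451 0.1685 0.1149] rot [-180.   -0.  174.] F [-0.2 -0.5  5.4] w0.0317
True
```

Contact came at TCP z 0.115, as expected for the 34 mm floor. Releasing.

Run:
```python
from h import *
x=-.160+.054
robot.set_gripper(.050); st()
robot.line_to(dp(x,.110,.16),vel=.08)
robot.line_to(dp(x,.110,.26),vel=.2)
robot.line_to(dp(-.160-.03,0.06,.28),vel=.25)
cv2.imwrite("pics/k_wrist.png",robot.grab_frame("wrist"))
crop(robot.grab_frame("side"),270,130,400,265,5,"k_side.png"); st()
```

```text
t22.07 tcp [0.544  0.1685 0.1137] rot [-180.    -0.2  174. ] F [ 0.4 -0.1 -1. ] w0.0499
t24.09 tcp [0.4565 0.1278 0.2788] rot [-180.    -0.2  174. ] F [ 0.3 -0.2 -0.4] w0.0498
```

View pics/k_side.png

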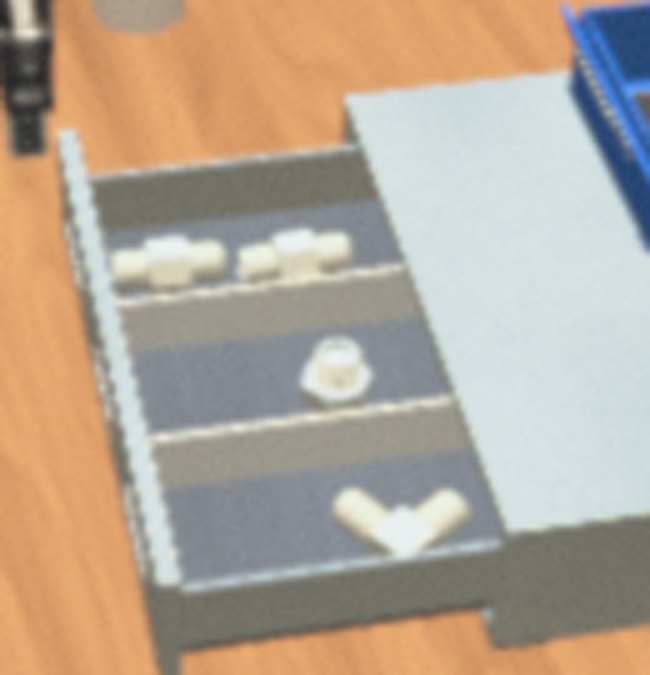

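Both adapters lie flat in the left compartment: the placed one at crop (168,262), the mate at (295,255). Plug and elbow have not moved. Now I press the drawer shut.

Run:
```python
from h import *
robot.set_gripper(0.0)
robot.line_to(dp(-.230,.003,.22),vel=.2)
robot.line_to(dp(-.225,.003,.128),vel=.15); st()
g=robot.line_to(dp(-.075,.003,.128),vel=.08,guard=25); s=st(); print(g,(s["tool_pos"]-O)@ex)
g=robot.line_to(dp(.006,.003,.128),vel=.04,guard=17); s=st(); print(g,(s["tool_pos"]-O)@ex)
robot.pause(.2); s=st(); print((s["tool_pos"]-O)@ex)
robot.line_to(dp(-.10,.003,.128),vel=.15); robot.pause(.3)
robot.line_to(dp(-.15,.003,.24),vel=.2); robot.pause(.5); st()
cv2.imwrite("pics/l_wrist.png",robot.grab_frame("wrist")); W=cam("wrist"); print(proj(W,dp(0,.183,.104)),proj(W,dp(-.043,.183,.104)))
cv2.imwrite("pics/l_side.png",robot.grab_frame("side"));cv2.imwrite("pics/l_scene.png",robot.grab_frame("scene"))
```

```text
t26.00 tcp [0.4161 0.0748 0.1289] rot [-1.80e+02 -1.00e-01  1.74e+02] F [-0.6  0.8  0.3] w0.0003
t28.02 tcp [0.5649 0.0589 0.1283] rot [-1.80e+02 -1.00e-01  1.74e+02] F [-0.6  0.3  0.7] w-0.0003
False -0.07486059012543701
t29.58 tcp [0.6325 0.052  0.1264] rot [-180.    -0.5  174. ] F [-3.8  0.5  0.8] w0.0001
True -0.0068953123356617855
t29.78 tcp [0.6322 0.0521 0.1263] rot [-180.    -0.5  174. ] F [-4.1 -0.3  0.2] w0.0001
-0.00721212759520137
t32.12 tcp [0.4901 0.0668 0.2398] rot [180.   -0.5 174. ] F [ 0.2 -0.3 -0.1] w0.0001
[532.90178085 391.12819873] [544.00606132 348.97611088]
```

View pics/l_side.png

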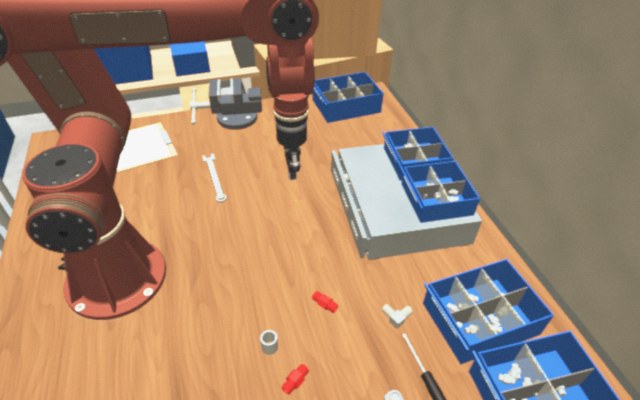

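View pics/l_wrist.png

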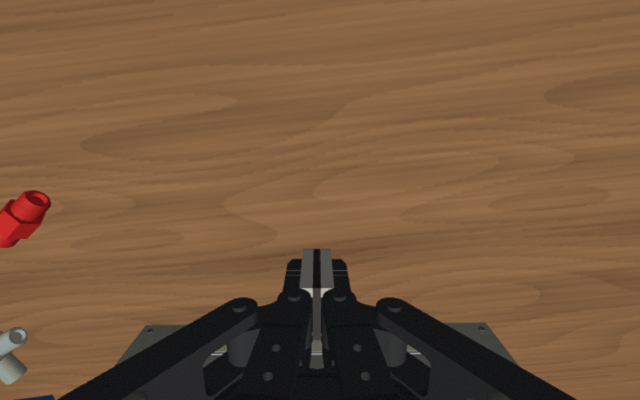

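The drawer is shut. The front's top edge in the side view, (332,151) to (362,238), is where it started. I compare the pictures before and after for anything moved, then hand in.

Run:
```python
from h import *
for n in ("side","scene"):
    a=cv2.imread(f"pics/a_{n}.png");b=robot.grab_frame(n)
    d=cv2.GaussianBlur(cv2.absdiff(a,b),(5,5),0).max(2)>35
    k,l,s,c=cv2.connectedComponentsWithStats(d.astype(np.uint8))
    print(n,[tuple(x) for x in s[1:] if x[4]>8])
st(); robot.job_done()
```

```text
side [(np.int32(0), np.int32(0), np.int32(318), np.int32(233), np.int32(27082)), (np.int32(137), np.int32(20), np.int32(13), np.int32(4), np.int32(16)), (np.int32(138), np.int32(30), np.int32(17), np.int32(12), np.int32(117)), (np.int32(0), np.int32(60), np.int32(8), np.int32(8), np.int32(47)), (np.int32(0), np.int32(141), np.int32(101), np.int32(113), np.int32(4780)), (np.int32(344), np.int32(173), np.int32(5), np.int32(7), np.int32(21)), (np.int32(315), np.int32(340), np.int32(31), np.int32(16), np.int32(380))]
scene [(np.int32(257), np.int32(0), np.int32(62), np.int32(59), np.int32(2108)), (np.int32(311), np.int32(0), np.int32(60), np.int32(175), np.int32(4715)), (np.int32(439), np.int32(0), np.int32(28), np.int32(18), np.int32(354)), (np.int32(440), np.int32(16), np.int32(22), np.int32(7), np.int32(68)), (np.int32(452), np.int32(23), np.int32(8), np.int32(4), np.int32(21)), (np.int32(436), np.int32(26), np.int32(23), np.int32(28), np.int32(412)), (np.int32(226), np.int32(38), np.int32(18), np.int32(20), np.int32(261)), (np.int32(460), np.int32(39), np.int32(5), np.int32(3), np.int32(9)), (np.int32(421), np.int32(41), np.int32(10), np.int32(28), np.int32(162)), (np.int32(324), np.int32(42), np.int32(19), np.int32(12), np.int32(44)), (np.int32(463), np.int32(44), np.int32(3), np.int32(12), np.int32(23)), (np.int32(248), np.int32(47), np.int32(28), np.int32(11), np.int32(169)), (np.int32(238), np.int32(54), np.int32(17), np.int32(12), np.int32(147)), (np.int32(228), np.int32(59), np.int32(7), np.int32(21), np.int32(89)), (np.int32(285), np.int32(59), np.int32(18), np.int32(17), np.int32(222)), (np.int32(240), np.int32(81), np.int32(26), np.int32(11), np.int32(121)), (np.int32(182), np.int32(229), np.int32(14), np.int32(23), np.int32(210))]
t32.37 tcp [0.4902 0.0668 0.24  ] rot [180.   -0.5 174. ] F [-0.5  0.2  0.4] w-0.0004
the job is handed in; nothing more can be done
```

The adapter is in the drawer's left compartment, the one that already held the matching adapter, and the drawer is latched shut. I handed the job in at about 32 s.

- **Opening:** one press sprung the latch, and I drew the drawer out to about 160 mm with the fingers behind the front.
- **Placing:** I lowered the adapter until it touched the compartment floor and then let go. The picture before closing showed both adapters lying flat end to end, with the plug and elbow where they had been.
- **Closing:** I pressed the front to its stop once and backed off. About a second later it was still in its starting position in the side picture, so no second press was needed.

**Last checks:** comparing before and after pictures, the only bench change was the missing adapter. The red look-alikes and everything else on the bench had not moved. One small difference of about 21 pixels remains in the slit between the drawer front and the cabinet, side picture ~(346,176). It is probably the adapter showing through the slit, but I did not check it further.

The gripper read 31.8 mm on a hexagon expected to be 34.6 mm wide. The adapter still looked level and centred in the grip, and it lay flat afterwards.

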